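# Start a print cycle on a bench pad printer

### The job

Start the pad printer with your fingertips, in this order: push the carriage that holds the orange case all the way in under the print pad until it stops, press the raised end of the red rocker right down to switch the power on, press the blue key fully in, then press the green key fully in. Leave the red stop button and the other keys alone, leave the case lying in its nest, and do not pick up or disturb anything else on the bench.

Things in the scene. Friction and masses are not known exactly. Their poses are not given: they have to be found in the camera images.
- carriage (a joint): Position in m of the printer's aluminium carriage along its rails: 0 = pulled out, 0.085 = home against the end stop under the pad (starts at 0). Slides level with about 4 N of friction and stays where it is left.
- push_plate (a point): Middle of the upper edge (0.123 m above the bench) of the outer face of the blue upright push plate on the carriage's outer end; moves with it. Its y axis is the way to push, z up. Plate 100 mm wide, 10 thick; carriage deck 50 mm below the point, flush with the face; machine base 78 mm below. The print head (above 0.17 m) begins 130 mm ahead of the face when home.
- case: Orange plastic case, 110 x 70 x 20 mm, loose, lying in its nest on the carriage; origin at the centre of its underside, 137 mm from the push plate's outer face along the push direction, 50 mm below the point push_plate; z up. It must stay there.
- rocker (a joint): Angle in rad of the red paddle rocker on the small grey power box: 0 = off, 0.5 = on. Stays where it is left; needs about 3 N at the raised end; counts as on beyond 0.42.
- rocker_raised (a point): On top of the raised (on) end of the red rocker, 24 mm from its pivot line, 7 mm in from the end, 73 mm above the bench when off; pressed down, it sinks 12 mm. The rocker is 62 mm long (point y axis, pointing from the pivot towards this end) and 32 mm wide; box 62 x 100 mm, 50 mm high.
- blue_key (a joint): Depth in m of the blue key: 0 = out, 0.007 = fully in. Moves straight down; resists with about 3.5 N of friction all the way, has no return spring and stays in where it is left; counts as pressed beyond 0.0055.
- blue_top (a point): Centre of the top of the blue square key, 28 x 28 mm, 73 mm above the bench and 14 mm proud of the console top (10 of its thin 36 mm steel frame) when out, 7 mm lower when in; moves with it. z up, x and y along its sides. One of four such keys, 70 mm apart along the console's x and 60 along its y; which colour sits where changes.
- green_key (a joint): Depth in m of the green key: 0 = out, 0.007 = fully in. Moves straight down; resists with about 3.5 N of friction all the way, has no return spring and stays in where it is left; counts as pressed beyond 0.0055.
- green_top (a point): Centre of the top of the green square key, 28 x 28 mm, 73 mm above the bench and 14 mm proud of the console top (10 of its thin 36 mm steel frame) when out, 7 mm lower when in; moves with it. z up, x and y along its sides. One of four such keys, 70 mm apart along the console's x and 60 along its y; which colour sits where changes.
- white_key (a joint): Depth in m of the white key (leave alone; under 0.003 is untouched): 0 = out, 0.007 = fully in. Moves straight down; resists with about 3.5 N of friction all the way, has no return spring and stays in where it is left; counts as pressed beyond 0.0055.
- yellow_key (a joint): Depth in m of the yellow key (leave alone; under 0.003 is untouched): 0 = out, 0.007 = fully in. Moves straight down; resists with about 3.5 N of friction all the way, has no return spring and stays in where it is left; counts as pressed beyond 0.0055.
- stop (a joint): Depth in m of the round red stop button (36 mm across, on a yellow ring, sprung, travel 0.006) on the console: leave alone, under 0.003 is untouched.
- console: Control console, dusty pink box 170 (x) x 210 (y) x 55 mm high with a black top; origin at the centre of its underside. Carries the four keys on its -y half, a red display and the stop button on its +y half (at x -45, y +58 mm, top about 73 mm above the bench).
- ink_can: Closed ink can, 60 mm across, 75 mm high, standing loose; origin at its underside. Leave alone.
- ink_jar: Closed ink jar, 52 mm across, 70 mm high, standing loose; origin at its underside. Leave alone.
- screwdriver: Screwdriver lying loose on the bench, along its x axis. Leave alone.
- ink_cup: Open steel cup, 60 mm across, 50 mm high, loose; origin at its underside. Leave alone.
- spare_case: Grey spare case, 110 x 70 x 20 mm, lying loose on the bench; origin at its underside. Leave alone.
Things that resemble listed ones, but are neither listed nor needed, are in the scene too. What is meant by the part that bears rocker is not brown, and is the larger of those in its own colour.

How it is judged:
On the way, in this order (a step that is already met when the one before it is completed fails the run):
1. the carriage is pushed home (value of joint carriage above 0.081 m), for 0.2 s.
2. the rocker is switched on (value of joint rocker above 0.42 rad), for 0.2 s.
3. the blue key is fully in (value of joint blue_key above 0.0055 m), for 0.2 s.
4. the green key is fully in (value of joint green_key above 0.0055 m), for 0.2 s.
At the end, for the whole second after the job is handed in: Carriage within 4 mm of its stop, rocker on (beyond 0.42 rad), blue and green keys in (beyond 5.5 mm), white and yellow keys and the stop button less than 3 mm in, the orange case flat in its nest on the carriage, every other loose thing within 20 mm of where it was (value of joint carriage above 0.081 m and value of joint rocker above 0.42 rad and value of joint each of blue_key, green_key above 0.0055 m and value of joint each of white_key, yellow_key, stop below 0.003 m and z of case in the frame of push_plate below -0.042 m and horizontal distance between case and push_plate between 0.125 and 0.15 m and angle between case's own z axis and vertical below 0.1 rad and distance of each of ink_can, ink_jar, screwdriver, ink_cup, spare_case from where it was at the start of the episode below 0.02 m); the robot touches nothing.
It fails at once if a control is worked before the one that comes ahead of it (carriage, rocker, blue key, green key) ((value of joint rocker above 0.3 rad and value of joint carriage below 0.078 m) or (value of joint blue_key above 0.004 m and value of joint rocker below 0.35 rad) or (value of joint green_key above 0.004 m and value of joint blue_key below 0.005 m)).
It fails at once if the white key, the yellow key or the stop button is pressed (value of joint any of white_key, yellow_key, stop above 0.003 m).
It fails at once if the orange case is lifted or knocked out of its nest (not (z of case in the frame of push_plate below -0.042 m and horizontal distance between case and push_plate between 0.125 and 0.15 m and angle between case's own z axis and vertical below 0.1 rad)).
It fails at once if another loose thing on the bench is lifted, carried or pushed more than 20 mm (distance of any of ink_can, ink_jar, screwdriver, ink_cup, spare_case from where it was at the start of the episode above 0.02 m).
It also fails if it takes over 54 s, if anything falls off the work surface, if the arm or the gripper's body presses on something with over 40 N, if the wrist force passes 120 N, or if a joint passes its speed limit or range.

### The arm

A 6-joint arm with a two-finger parallel gripper is mounted at the origin on the work surface. World frame = base frame: x ahead of the robot, y to its left, z up, the work surface at z = 0. Lengths are in m, angles in rad, forces in N, time in s.
With the tool pointing down it reaches from about 0.275 to 0.725 m from the base axis. Payload 5.6 kg.
Tool frame: the origin (TCP) lies on the front face of the gripper's body, between the roots of the fingers; the fingertips stand 73 mm ahead of it and the grasp point (between the pads) lies 54 mm ahead of it (arm.tcp_to_tips is the distance from the TCP to the fingertips, in m); z points along the fingers, y is the direction in which the jaws open and shut (so a half turn about z gives the same grasp; the last joint's range is limited). The gripper opens to 85 mm and grips with 20 to 120 N. Pads are 22 mm wide; open, the fingers measure 114 mm over their backs; the gripper's body (76 mm by 85 mm) begins 54 mm behind the grasp point. The pads swing forward as they close: fully open they stand 13 mm farther back than shut.
Start: joints at [-0.962, 0.255, 0.108, 0, -1.424, -0.285], TCP at [0.175, -0.521, 0.304] pointing down, gripper open.
Joint ranges: [-2.95, 2.95], [-1.21, 1.97], [-1.09, 1.5], [-2.87, 1.71], [-2.94, -0.07], [-3.05, 3.05]. Speed limits (rad/s): [2.57, 2.57, 3.14, 3.14, 3.14, 3.14].

### API

Orientations are given as a rotation vector (axis times angle).
In Python, from plant import get_state, camera, camera_model, arm, search_frame, masks_of gives the robot as it stands.
- The arm moves only by the tool arm_command, never from a script. Its argument "steps" is text: rows parted by semicolons, each of 7 numbers parted by spaces: the shift along the tool's x, y, z in mm, then the turn, a rotation vector about the tool's x, y, z in degrees, then the opening, from -1 (shut) to 1 (fully open), so that 0 is half open. A call has 1 to 12 rows; each row shifts and turns the pose as measured when the row begins, along the tool's axes as they then stand; what a row does not reach is not made up. A row lasts 1/12 s, in which the tool goes at most 41.7 mm and 7.16 degrees, less where a joint would pass 70% of its speed; a pose out of reach is approached as far as the arm can. A call with a gripper value outside its range is refused whole. The fingers move at their own pace and stop on an object; the grip force is fixed at half the most. Time passes only in rows, so rows that do not move let the fingers close. It gives the time, the measured TCP pose, the force and the opening at its end, in the units of the state.
- get_state(): the state, without advancing time (a new reading comes with each control period).
- camera(name): name is "scene" or "top" or "wrist"; returns the picture (400x640x3 uint8, red, green, blue); there is no depth.
- camera_model(name): a dict with "fx", "fy", "cx", "cy" (pixels), "view" (4x4, takes a point from world to camera coordinates). Camera axes: x right, y up, looking along -z (the intrinsics and any distortion apply to the point x, -y, -z); pixel columns grow to the right and rows downward; lengths in m; the calibration is good to about 2 mm. A picture is of the moment at which its call begins: read the wrist's pose just before it. camera_model takes no time and is no camera call; for the wrist camera it gives the pose at the moment of the call.
- arm.sign_off(): hands the job in, once; it reports no verdict.
Trained networks look in the newest picture that a camera, given by its name, has taken for a name from the list of things; names that differ only in an ending like _2 or _b are one class to them, and where a whole thing is asked for, a point or a joint stands for the part that bears it (a point fixed in the world has none). Each returns a list of dicts, best first, with "p" (0 to 1); they miss things now and then, are a little off and sometimes report something else, mostly with a low value. They report only what shows in the picture. A call takes as long as a camera call. They do not tell look-alikes from the thing itself.
- search_frame(camera, thing): "pixel" ([column, row] in pixels, amid what is visible of it).
- masks_of(camera, thing): "region" (400x640 bool, what is visible of it) and "pixel" ([column, row] in pixels, amid what is visible of it).
The state is a dict: "clock": time; "joints": joint angles; "qvel": joint speeds; "effort": joint torques, N m; "tcp_pos": TCP position; "tcp_rot": TCP orientation; "force": force on the tool from outside, world axes, zero at the start; "ft_torque": the same for the moment, N m; "finger_gap": opening from 0.0 (shut) to 1.0 (fully open).
Only numpy, scipy, OpenCV 4.12 (cv2) and the standard library are available. Lean on these libraries where they do the work, as an engineer would, in place of code of your own. Each camera call takes 0.05 s, during which the arm holds its last target. There are 200 camera calls.

## Working session

There is one attempt and no reset: what is moved stays moved. The work goes in short steps, Python scripts to look and compute and a tool call to move; the robot and the scene stay as the last step left them, time stands still between calls to the robot, and variables do not carry over. Pictures are saved under pics/ and viewed, about 8 in all and at most 12, crops included, and the job is handed in when it is done.

Besides the shell and the picture viewer there is one more tool, called after "Emit:" as name(argument=value, ...) on one line, values as JSON. arm_command: Moves the arm, as the interface text tells. Its arguments: {"type":"object","properties":{"steps":{"type":"string"}},"required":["steps"]}

```bash
mkdir -p pics
cat > h.py <<'E'
import numpy as np, cv2
from plant import *
def ray(m,px):
    V=np.array(m["view"]);R=V[:3,:3];c=-R.T@V[:3,3]
    d=R.T@np.array([(px[0]-m["cx"])/m["fx"],-(px[1]-m["cy"])/m["fy"],-1.]);return c,d
def atz(m,px,z):
    c,d=ray(m,px);return c+d*(z-c[2])/d[2]
def proj(m,p):
    V=np.array(m["view"]);q=V[:3,:3]@np.array(p)+V[:3,3];return np.array([m["cx"]+m["fx"]*q[0]/-q[2],m["cy"]-m["fy"]*q[1]/-q[2]])
def save(im,n): cv2.imwrite("pics/"+n,im[:,:,::-1])
E
python3 - <<'E'
from h import *
for c in("scene","top"):
    im=camera(c);save(im,c+"0.png");m=camera_model(c)
    print(c,{k:v for k,v in m.items() if k!="view"},ray(m,(320,200)))
    for t,z in(("push_plate",.123),("case",.093),("rocker_raised",.065),("blue_top",.073),("green_top",.073),("white_key",.073),("yellow_key",.073),("stop",.073),("console",.055)):
        for r in search_frame(c,t)[:3]: print(t,np.round(r["pixel"]),round(r["p"],2),np.round(atz(m,r["pixel"],z),3))
print(get_state()["clock"])
E
```

```text
scene {'fx': 470.7739123276248, 'fy': 470.7739123276248, 'cx': 319.4216519825198, 'cy': 191.9080871771226} (array([0.95903937, 0.48603222, 1.14651722]), array([-0.31717817, -0.41437161, -0.85322396]))
push_plate [384. 269.] 0.8 [0.572 0.23  0.123]
case [404. 291.] 0.71 [0.56  0.291 0.093]
rocker_raised [323. 203.] 0.55 [ 0.556 -0.026  0.065]
rocker_raised [228. 184.] 0.55 [ 0.73  -0.231  0.065]
rocker_raised [313. 318.] 0.54 [0.763 0.209 0.065]
green_top [323. 201.] 0.66 [ 0.556 -0.029  0.073]
green_top [300. 125.] 0.39 [ 0.45  -0.279  0.073]
green_top [402. 293.] 0.36 [0.56  0.289 0.073]
white_key [311. 139.] 0.67 [ 0.455 -0.218  0.073]
yellow_key [291. 149.] 0.63 [ 0.523 -0.223  0.073]
stop [322. 151.] 0.69 [ 0.457 -0.164  0.073]
console [304. 156.] 0.69 [ 0.499 -0.191  0.055]
console [453. 257.] 0.68 [0.384 0.292 0.055]
top {'fx': 361.0662125535952, 'fy': 361.0662125535952, 'cx': 317.2820933301773, 'cy': 197.83649307324336} (array([ 0.45841245, -0.07398583,  0.9375843 ]), array([ 0.09334869, -0.00742174, -0.9956523 ]))
push_plate [196. 199.] 0.88 [0.542 0.202 0.123]
push_plate [409. 235.] 0.34 [ 0.452 -0.278  0.123]
push_plate [303. 194.] 0.18 [ 0.549 -0.041  0.123]
case [406. 233.] 0.64 [ 0.456 -0.279  0.093]
case [163. 194.] 0.62 [0.557 0.288 0.093]
case [354. 239.] 0.56 [ 0.446 -0.157  0.093]
rocker_raised [299. 192.] 0.82 [ 0.562 -0.03   0.065]
rocker_raised [381. 123.] 0.61 [ 0.729 -0.235  0.065]
blue_top [404. 207.] 0.48 [ 0.52  -0.281  0.073]
green_top [378. 208.] 0.71 [ 0.517 -0.22   0.073]
green_top [408. 238.] 0.68 [ 0.445 -0.288  0.073]
white_key [383. 238.] 0.64 [ 0.446 -0.229  0.073]
yellow_key [406. 202.] 0.71 [ 0.53  -0.288  0.073]
yellow_key [379. 206.] 0.63 [ 0.521 -0.223  0.073]
stop [354. 240.] 0.52 [ 0.442 -0.16   0.073]
console [372. 220.] 0.75 [ 0.49  -0.207  0.055]
1.0
```

View pics/top0.png

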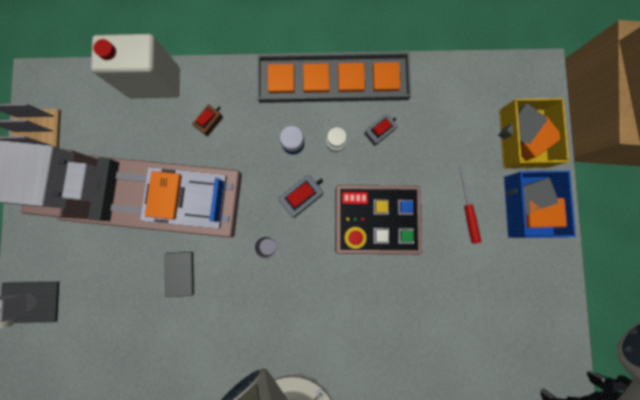

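View pics/scene0.png

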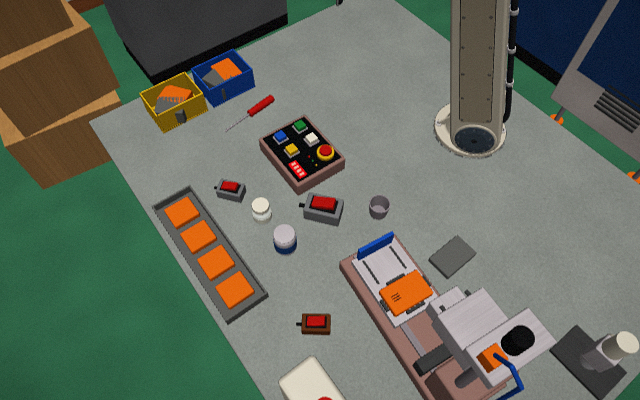

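The top view shows three rockers: large grey at (301,195), small grey at (381,129) and brown at (207,119). The description points to the large grey one. The blue plate is at (216,200) and is pushed to the left, which is +y. Keys are yellow (381,207), blue (406,207), white (382,237) and green (406,237). The stop button is at (355,238).

Run:
```python
from h import *
T=camera("top");S=camera("scene");mt=camera_model("top");ms=camera_model("scene")
a=cv2.resize(T[165:245,130:330],(800,320),interpolation=3);b=cv2.resize(S[180:240,280:360],(400,280),interpolation=3);c=cv2.resize(S[225:295,340:440],(400,280),interpolation=3)
save(np.vstack([a,np.hstack([b,c])]),"crop1.png")
def seg(im,box,f,n,m,z):
    x0,y0,x1,y1=box;h=cv2.cvtColor(im,cv2.COLOR_RGB2HSV).astype(int)[y0:y1,x0:x1]
    M=f(h[...,0],h[...,1],h[...,2]).astype(np.uint8);k,l,st,ce=cv2.connectedComponentsWithStats(M)
    i=1+np.argmax(st[1:,4]);ys,xs=np.nonzero(l==i)
    r=cv2.minAreaRect(np.c_[xs+x0,ys+y0].astype(np.float32));bp=cv2.boxPoints(r)
    print(n,st[i,4],np.round(ce[i]+[x0,y0],1),np.round(atz(m,ce[i]+[x0,y0],z),4).tolist());print("   corners",np.round(bp,1).tolist(),np.round([atz(m,p,z)[:2] for p in bp],3).tolist())
blue=lambda h,s,v:(h>100)&(h<130)&(s>130)&(v>60)
red=lambda h,s,v:((h<8)|(h>172))&(s>140)&(v>70)
org=lambda h,s,v:(h>5)&(h<18)&(s>150)&(v>120)
yel=lambda h,s,v:(h>20)&(h<32)&(s>100)&(v>100)
grn=lambda h,s,v:(h>50)&(h<85)&(s>100)&(v>70)
wht=lambda h,s,v:(s<50)&(v>130)
seg(T,(195,165,235,235),blue,"plate",mt,.123)
seg(T,(140,165,190,230),org,"case",mt,.093)
seg(T,(280,170,325,220),red,"rocker",mt,.066)
for n,f,b in(("blue",blue,(395,195,418,219)),("green",grn,(395,225,418,250)),("yellow",yel,(370,195,393,219)),("white",wht,(372,226,393,248)),("stop",red,(340,225,370,252))): seg(T,b,f,n,mt,.073)
seg(S,(345,225,400,265),blue,"plateS",ms,.123)
seg(S,(300,190,345,220),red,"rockS",ms,.066)
for n,f,b in(("blueS",blue,(270,128,290,146)),("greenS",grn,(290,117,310,135))): seg(S,b,f,n,ms,.073)
```

```text
plate 334 [216.2 199.9] [0.5393, 0.1553, 0.123]
   corners [[209.39999389648438, 219.8000030517578], [214.60000610351562, 178.60000610351562], [223.1999969482422, 179.60000610351562], [218.0, 220.89999389648438]] [[0.495, 0.17], [0.588, 0.159], [0.585, 0.14], [0.492, 0.151]]
case 1289 [162.3 194.6] [0.5573, 0.2909, 0.093]
   corners [[144.39999389648438, 214.89999389648438], [150.60000610351562, 169.60000610351562], [179.60000610351562, 173.60000610351562], [173.39999389648438, 218.89999389648438]] [[0.51, 0.332], [0.617, 0.32], [0.607, 0.251], [0.499, 0.263]]
rocker 354 [300.  194.6] [0.5541, -0.0321, 0.066]
   corners [[285.5, 197.39999389648438], [305.79998779296875, 181.1999969482422], [314.3999938964844, 192.0], [294.20001220703125, 208.1999969482422]] [[0.548, 0.003], [0.587, -0.047], [0.56, -0.067], [0.521, -0.018]]
blue 140 [407.  206.1] [0.5209, -0.2888, 0.073]
   corners [[401.0, 201.0], [413.0, 201.0], [413.0, 211.0], [401.0, 211.0]] [[0.533, -0.275], [0.533, -0.304], [0.509, -0.303], [0.509, -0.274]]
green 129 [407.  235.6] [0.4505, -0.2858, 0.073]
   corners [[401.0, 231
[... 1131 characters left out ...]
5.5, 197.6999969482422], [334.1000061035156, 209.5]] [[0.59, -0.037], [0.564, -0.065], [0.519, -0.019], [0.545, 0.007]]
blueS 98 [279.8 135.4] [0.5213, -0.2824, 0.073]
   corners [[273.20001220703125, 133.39999389648438], [282.3999938964844, 128.8000030517578], [286.79998779296875, 137.60000610351562], [277.6000061035156, 142.1999969482422]] [[0.533, -0.3], [0.501, -0.299], [0.51, -0.264], [0.541, -0.265]]
greenS 73 [299.5 124.2] [0.4502, -0.283, 0.073]
   corners [[293.3999938964844, 123.30000305175781], [300.1000061035156, 117.9000015258789], [305.6000061035156, 124.69999694824219], [298.8999938964844, 130.10000610351562]] [[0.463, -0.297], [0.434, -0.302], [0.437, -0.27], [0.465, -0.266]]
```

View pics/crop1.png

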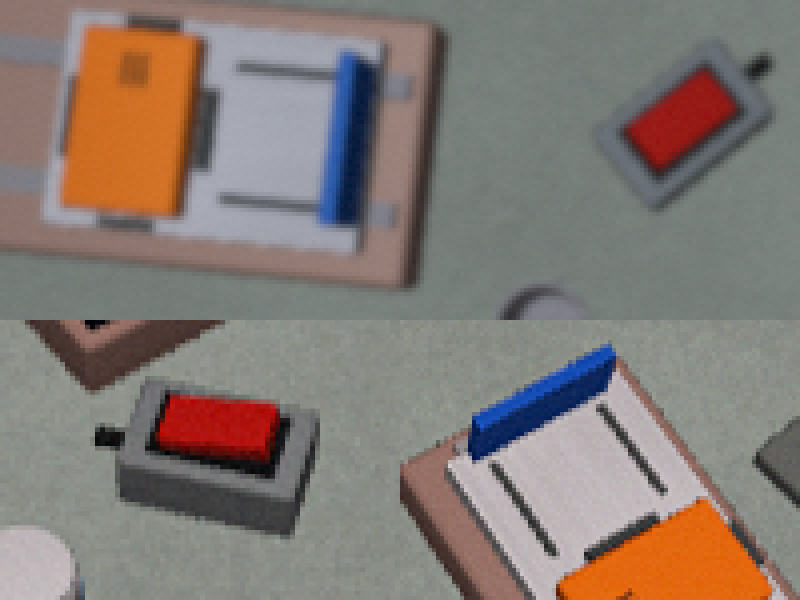

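The crop confirms the large grey box with the red rocker. Its right end in the scene view (near world (0.53,-0.01), opposite the cable) looks raised, and I'll check that from near. The plate's outer face is at about (0.540,0.155), and the push direction is about (0.12,0.99), which the case position confirms.

```bash
cat >> h.py <<'E'
from scipy.spatial.transform import Rotation as Ro
def to(*targets):
    s=get_state();R=Ro.from_rotvec(s["tcp_rot"]).as_matrix();p=np.array(s["tcp_pos"])
    print("t",round(s["clock"],2),"p",np.round(p,4),"x",np.round(R[:,0],3),"y",np.round(R[:,1],3),"z",np.round(R[:,2],3),"F",np.round(s["force"],1),"gap",round(s["finger_gap"],2))
    for t in targets: print(t,"->",np.round(1000*R.T@(np.array(t)-p),1));
E
python3 -c "
from h import *
to((.533,.095,.304),(.526,.04,.304),(.533,.095,.172)); print(arm.tcp_to_tips)"
```

```text
t 1.1 p [ 0.175  -0.5214  0.3039] x [-0.948 -0.318 -0.   ] y [-0.318  0.948  0.   ] z [ 0.  0. -1.] F [ 0.2 -0.2  0. ] gap 1.0
(0.533, 0.095, 0.304) -> [-5.355e+02  4.705e+02 -1.000e-01]
(0.526, 0.04, 0.304) -> [-5.114e+02  4.206e+02 -1.000e-01]
(0.533, 0.095, 0.172) -> [-535.5  470.5  131.9]
0.0726
```

Emit:
arm_command(steps="0 0 0 0 0 6.4 -1;0 0 0 0 0 6.4 -1;0 0 0 0 0 6.4 -1;0 0 0 0 0 6.4 -1;-16 37 0 0 0 0 -1;-16 37 0 0 0 0 -1;-16 37 0 0 0 0 -1;-16 37 0 0 0 0 -1;-16 37 0 0 0 0 -1;-16 37 0 0 0 0 -1;-16 37 0 0 0 0 -1;-16 37 0 0 0 0 -1")

```text
clock: 2.1
tcp_pos: [0.3466, -0.243, 0.3019]
tcp_rot: [-0.251, -3.13, -0.0]
force: [0.5, -0.5, 0.2]
finger_gap: -0.005
```

```bash
python3 -c "
from h import *
to((.533,.095,.304),(.533,.095,.174));m=camera_model('wrist');print(ray(m,(320,200)))
print(proj(m,(.554,-.032,.066)),proj(m,(.521,-.289,.073)))"
```

```text
t 2.1 p [ 0.3466 -0.243   0.3019] x [-0.987  0.159  0.001] y [ 0.159  0.987 -0.   ] z [-0.001  0.    -1.   ] F [ 0.5 -0.5  0.2] gap -0.0
(0.533, 0.095, 0.304) -> [-130.1  363.4   -2.3]
(0.533, 0.095, 0.174) -> [-130.3  363.4  127.7]
(array([ 0.28214786, -0.2314886 ,  0.3728886 ]), array([ 0.26606525, -0.05489307, -0.96256843]))
[557.1397164  340.43735922] [305.53444688 351.79115879]
```

```bash
python3 -c "
from h import *
save(camera('wrist'),'w1.png');m=camera_model('wrist')
for t in('blue_top','green_top','rocker_raised','white_key','yellow_key','stop'):
  for r in search_frame('wrist',t)[:3]: print(t,np.round(r['pixel']),round(r['p'],2),np.round(atz(m,r['pixel'],.073),4))"
```

```text
rocker_raised [566. 329.] 0.83 [ 0.5393 -0.0213  0.073 ]
white_key [368. 272.] 0.67 [ 0.4458 -0.2095  0.073 ]
stop [429. 267.] 0.86 [ 0.4499 -0.1517  0.073 ]
```

View pics/w1.png

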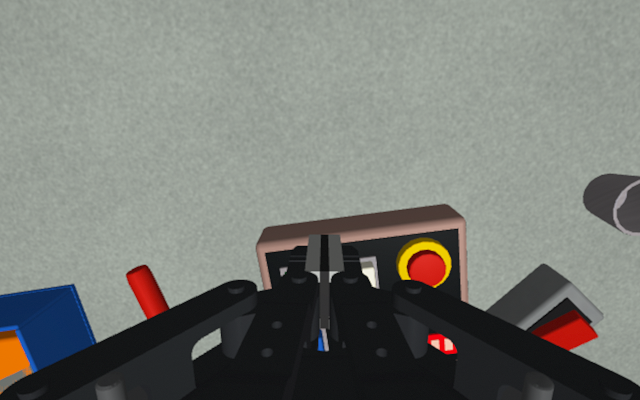

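Emit:
arm_command(steps="-13 36 0 0 0 -2 -1;-13 36 0 0 0 0 -1;-13 36 0 0 0 0 -1;-13 36 0 0 0 0 -1;-13 36 0 0 0 0 -1;-13 36 0 0 0 0 -1;-13 36 0 0 0 0 -1;-13 36 0 0 0 0 -1;-13 36 0 0 0 0 -1;-13 36 0 0 0 0 -1;0 0 0 0 0 0 -1;0 0 0 0 0 0 -1")

```text
clock: 3.45
tcp_pos: [0.5332, 0.0872, 0.2987]
tcp_rot: [-0.266, -3.126, 0.006]
force: [-0.2, -0.6, 0.6]
finger_gap: 0.0
```

```bash
python3 -c "
from h import *
to((.535,.11,.174),(.538,.135,.174),(.549,.225,.174))"
```

```text
t 3.45 p [0.5332 0.0872 0.2987] x [-0.986  0.169  0.004] y [ 0.169  0.986 -0.004] z [-0.004 -0.003 -1.   ] F [-0.2 -0.6  0.6] gap 0.0
(0.535, 0.11, 0.174) -> [  1.6  23.3 124.6]
(0.538, 0.135, 0.174) -> [  2.9  48.4 124.5]
(0.549, 0.225, 0.174) -> [  7.3 139.  124.1]
```

Emit:
arm_command(steps="0 0 32 0 0 -3 -1;0 0 32 0 0 0 -1;0 0 32 0 0 0 -1;0 0 26 0 0 0 -1;0 0 4 0 0 0 -1;2 20 0 0 0 0 -1;1 12 0 0 0 0 -1;1 10 0 0 0 0 -1;0 0 0 0 0 0 -1")

```text
clock: 4.2
tcp_pos: [0.5376, 0.1161, 0.1721]
tcp_rot: [0.213, 3.132, -0.006]
force: [-0.1, -0.4, 1.3]
finger_gap: -0.004
```

```bash
python3 -c "
from h import *
to((.538,.135,.174),(.549,.225,.174))"
```

```text
t 4.2 p [0.5376 0.1161 0.1721] x [-0.991  0.136 -0.002] y [ 0.136  0.991 -0.004] z [ 0.002 -0.004 -1.   ] F [-0.1 -0.4  1.3] gap -0.0
(0.538, 0.135, 0.174) -> [ 2.2 18.8 -2. ]
(0.549, 0.225, 0.174) -> [  3.5 109.5  -2.3]
```

Emit:
arm_command(steps="0 7 0 0 0 0 -1;0 7 0 0 0 0 -1;0 7 0 0 0 0 -1;0 8 0 0 0 0 -1;0 8 0 0 0 0 -1;0 8 0 0 0 0 -1;0 8 0 0 0 0 -1;0 8 0 0 0 0 -1;0 8 0 0 0 0 -1;0 8 0 0 0 0 -1;0 8 0 0 0 0 -1;0 8 0 0 0 0 -1")

```text
clock: 5.2
tcp_pos: [0.5513, 0.2121, 0.1757]
tcp_rot: [0.215, 3.131, -0.018]
force: [-0.8, -4.8, 2.5]
finger_gap: -0.0
```

Pushing at 4.8 N, as expected. I'll continue gently to the stop.

Emit:
arm_command(steps="0 5 1 0 0 0 -1;0 5 1 0 0 0 -1;0 4 0 0 0 0 -1;0 4 0 0 0 0 -1;0 4 0 0 0 0 -1")

```text
clock: 5.62
tcp_pos: [0.554, 0.2299, 0.174]
tcp_rot: [0.213, 3.134, -0.044]
force: [-0.9, -17.5, 7.8]
finger_gap: -0.004
```

Emit:
arm_command(steps="0 4 0 0 0 0 -1;0 4 0 0 0 0 -1;0 2 0 0 0 0 -1;0 0 0 0 0 0 -1;0 -15 0 0 0 0 -1;0 -20 0 0 0 0 -1;0 -25 0 0 0 0 -1;0 -20 -15 0 0 0 -1;0 -20 -35 0 0 0 -1;0 -20 -35 0 0 0 -1;0 -20 -35 0 0 0 -1;0 0 0 0 0 0 -1")

```text
clock: 6.62
tcp_pos: [0.5346, 0.0955, 0.3004]
tcp_rot: [-0.213, -3.128, 0.056]
force: [0.3, 0.8, 0.7]
finger_gap: -0.0
```

Run:
```python
from h import *
to()
m=camera_model("top");im=camera("top");w=camera("wrist");mw=camera_model("wrist")
h=cv2.cvtColor(im,cv2.COLOR_RGB2HSV).astype(int)[165:235,150:235];M=(h[...,0]>100)&(h[...,0]<130)&(h[...,1]>130)&(h[...,2]>60)
ys,xs=np.nonzero(M);print(M.sum(),xs.mean()+150,ys.mean()+165,atz(m,(xs.mean()+150,ys.mean()+165),.123))
a=cv2.resize(im[165:245,100:300],(800,320),interpolation=3)
save(np.vstack([a,np.hstack([cv2.resize(w,(448,280)),np.zeros((280,352,3),np.uint8)])]),"c2.png")
```

```text
t 6.62 p [0.5346 0.0955 0.3004] x [-0.991  0.136  0.003] y [ 0.136  0.99  -0.036] z [-0.008 -0.036 -0.999] F [0.3 0.8 0.7] gap -0.0
67 177.32835820895522 213.1492537313433 [0.51095246 0.24279787 0.123     ]
```

View pics/c2.png

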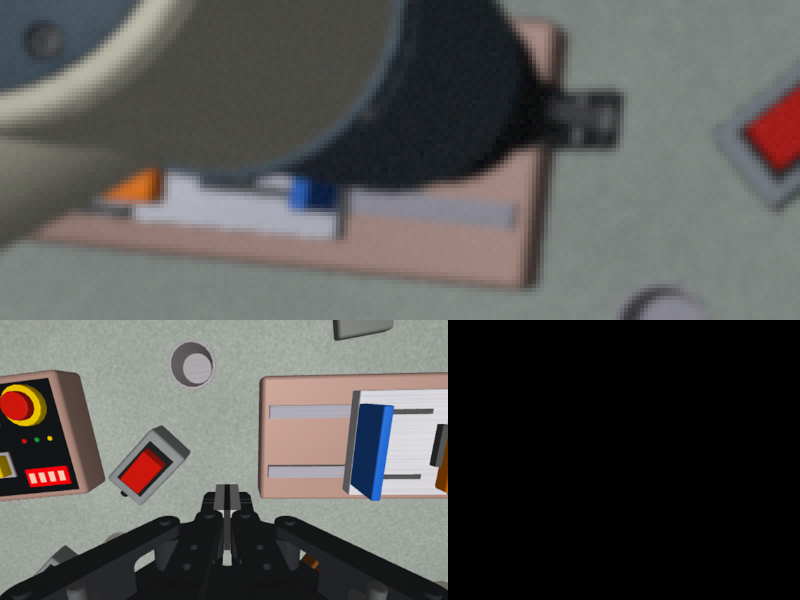

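The carriage moved by about 36 px (roughly 82 mm) and the case still lies on it. Next I'll check the plate and rocker in the wrist picture, at full resolution.

Run:
```python
from h import *
w=camera("wrist");m=camera_model("wrist")
h=cv2.cvtColor(w,cv2.COLOR_RGB2HSV).astype(int)
for r in (130,170,210,240):
    b=(h[r,:,0]>100)&(h[r,:,0]<130)&(h[r,:,1]>130);c=np.nonzero(b[450:600])[0]+450
    v=h[r,c,2];e=c[np.argmax(np.diff(v))]+.5
    print(r,c[0],e,c[-1],"bottom@.073",np.round(atz(m,(c[0],r),.073),4),"topedge",np.round(atz(m,(e,r),.123),4),"inner",np.round(atz(m,(c[-1]+.5,r),.123),4))
M=((h[...,0]<8)|(h[...,0]>172))&(h[...,1]>140)&(h[...,2]>60);M[:,:150]=0;M[:,280:]=0
ys,xs=np.nonzero(M);bp=cv2.boxPoints(cv2.minAreaRect(np.c_[xs,ys].astype(np.float32)))
print(np.round([(xs.mean(),ys.mean())],1),atz(m,(xs.mean(),ys.mean()),.066))
for p in bp: print(np.round(p),[np.round(atz(m,p,z),4).tolist() for z in(.055,.076)])
for r in search_frame("wrist","rocker_raised")[:3]: print(np.round(r["pixel"]),r["p"],np.round(atz(m,r["pixel"],.073),4))
save(cv2.resize(w[140:270,140:290],(690,598),interpolation=3),"rk.png")
```

```text
130 515 549.5 563 bottom@.073 [0.5054 0.2496 0.073 ] topedge [0.5021 0.248  0.123 ] inner [0.5033 0.2571 0.123 ]
170 510 543.5 557 bottom@.073 [0.5379 0.2454 0.073 ] topedge [0.529  0.2446 0.123 ] inner [0.5302 0.2539 0.123 ]
210 505 538.5 551 bottom@.073 [0.5724 0.241  0.073 ] topedge [0.5575 0.2416 0.123 ] inner [0.5586 0.2505 0.123 ]
240 506 534.5 546 bottom@.073 [0.6    0.2416 0.073 ] topedge [0.5799 0.2391 0.123 ] inner [0.5809 0.2475 0.123 ]
[[202.5 218. ]] [ 0.54952383 -0.02515414  0.066     ]
[168. 228.] [[0.5586, -0.0658, 0.055], [0.5525, -0.0539, 0.076]]
[208. 183.] [[0.5203, -0.0173, 0.055], [0.5168, -0.0086, 0.076]]
[236. 209.] [[0.5472, 0.0039, 0.055], [0.5419, 0.0111, 0.076]]
[196. 253.] [[0.5872, -0.0446, 0.055], [0.5791, -0.0341, 0.076]]
[202. 218.] 0.84 [ 0.5476 -0.0223  0.073 ]
```

View pics/rk.png

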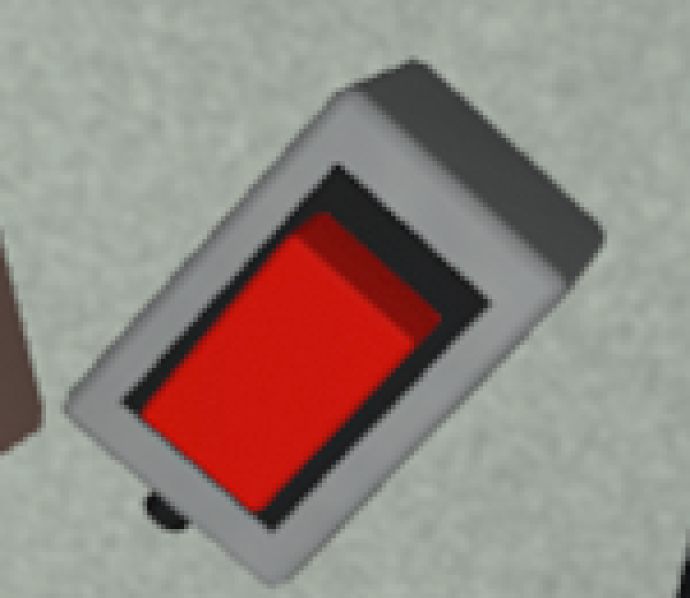

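The raised end is clear: it's the upper right end in the wrist view, with its end face showing, at the end of the rocker opposite the cable. The carriage face is at about y 0.242, which is home.

Run:
```python
from h import *
m=camera_model("wrist");f=lambda x,y,z:atz(m,(140+x/4.6,140+y/4.6),z)
a,b=f(300,237,.0748),f(415,343,.0748);c,d=f(140,412,.0595),f(258,515,.0595)
print(a,b,c,d,"w",np.linalg.norm(a-b),"L",np.linalg.norm((a+b-c-d)/2))
u=(a+b-c-d)/2;u/=np.linalg.norm(u[:2]);p=(a+b)/2-u*.007;print("raised pt",p,u)
to((p[0],p[1],.304),(.521,-.289,.304))
```

```text
[ 0.52285536 -0.01324343  0.0748    ] [0.54606304 0.0044303  0.0748    ] [ 0.55783659 -0.06092544  0.0595    ] [ 0.58296783 -0.0414948   0.0595    ] w 0.02917116752070673 L 0.06096362185150781
raised pt [ 0.53872272 -0.00995835  0.07298513] [-0.60907476  0.79311281  0.25926718]
t 6.82 p [0.5322 0.0977 0.2913] x [-0.991  0.135  0.018] y [ 0.134  0.99  -0.041] z [-0.023 -0.039 -0.999] F [-0.7  0.6 -0.1] gap -0.0
(np.float64(0.5387227201662443), np.float64(-0.009958352818325661), 0.304) -> [ -20.8 -106.3   -8.7]
(0.521, -0.289, 0.304) -> [ -40.8 -384.9    2.5]
```

Emit:
arm_command(steps="-5 -25 0 -2.4 -1 0 -1;-5 -27 0 0 0 0 -1;-5 -27 0 0 0 0 -1;-5 -26 0 0 0 0 -1;0 0 25 0 0 0 -1;0 0 35 0 0 0 -1;0 0 35 0 0 0 -1;0 0 0 0 0 0 -1;0 0 0 0 0 0 -1")

```text
clock: 7.57
tcp_pos: [0.5356, -0.0076, 0.1813]
tcp_rot: [-0.198, -3.121, -0.003]
force: [0.0, -0.9, 1.5]
finger_gap: -0.002
```

```bash
python3 -c "
from h import *
to((.537,-.008,.155),(.537,-.008,.133))"
```

```text
t 7.57 p [ 0.5356 -0.0076  0.1813] x [-0.992  0.126  0.015] y [0.126 0.992 0.001] z [-0.014  0.003 -1.   ] F [ 0.  -0.9  1.5] gap -0.0
(0.537, -0.008, 0.155) -> [-1.8 -0.2 26.3]
(0.537, -0.008, 0.133) -> [-2.2 -0.2 48.3]
```

Emit:
arm_command(steps="-1 0 14 0 0.8 0 -1;-1 0 14 0 0 0 -1;0 0 5 0 0 0 -1;0 0 4 0 0 0 -1;0 0 4 0 0 0 -1;0 0 4 0 0 0 -1;0 0 4 0 0 0 -1")

```text
clock: 8.15
tcp_pos: [0.5402, -0.0045, 0.1358]
tcp_rot: [-0.19, -3.113, -0.008]
force: [-4.1, 2.8, 5.0]
finger_gap: -0.0
```

Emit:
arm_command(steps="0 -1 4 0 0 0 -1;0 0 4 0 0 0 -1;0 0 4 0 0 0 -1")

```text
clock: 8.4
tcp_pos: [0.54, -0.0044, 0.1332]
tcp_rot: [-0.184, -3.118, -0.008]
force: [-16.1, 4.0, 31.7]
finger_gap: -0.001
```

The force rose sharply to 32 N with the tip at 0.061, so the rocker has reached its end. I'll hold briefly, lift, back away and look.

Emit:
arm_command(steps="0 0 2 0 0 0 -1;0 0 1 0 0 0 -1;0 0 0 0 0 0 -1;0 0 -15 0 0 0 -1;0 0 -35 0 0 0 -1;0 0 -35 0 0 0 -1;0 0 -35 0 0 0 -1;0 -10 -35 0 0 0 -1;20 20 0 0 0 0 -1;25 20 0 0 0 0 -1;25 20 0 0 0 0 -1;0 0 0 0 0 0 -1")

```text
clock: 9.4
tcp_pos: [0.48, 0.0524, 0.298]
tcp_rot: [-0.193, -3.129, -0.011]
force: [-0.0, -0.6, 0.8]
finger_gap: -0.001
```

Run:
```python
from h import *
w=camera("wrist");m=camera_model("wrist");c=proj(m,(.554,-.032,.066)).astype(int);print(c)
x,y=np.clip(c[0]-75,0,490),np.clip(c[1]-65,0,270)
k=camera("top")
save(np.hstack([cv2.resize(w[y:y+130,x:x+150],(450,390),interpolation=3),cv2.resize(k[180:255,330:430],(350,390),interpolation=3)]),"rk2.png")
to((.4,-.29,.304))
```

```text
[243 264]
t 9.5 p [0.4819 0.0507 0.2977] x [-0.992  0.123  0.007] y [0.123 0.992 0.005] z [-0.006  0.006 -1.   ] F [ 0.9 -0.1  0.2] gap -0.0
(0.4, -0.29, 0.304) -> [  39.4 -348.2   -7.7]
```

View pics/rk2.png

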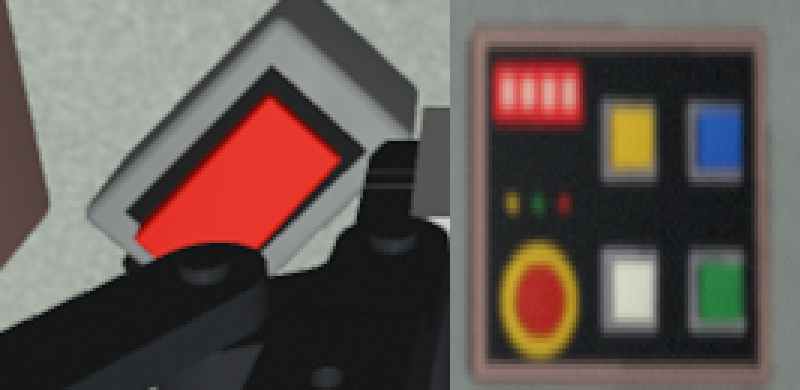

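The rocker is now tipped: its end face is gone and the raised end sits low. Next I'll move beyond the keys to measure them from near.

Emit:
arm_command(steps="-16 -33 0 0 0 0 -1;-16 -33 0 0 0 0 -1;-16 -33 0 0 0 0 -1;-16 -33 0 0 0 0 -1;-16 -33 0 0 0 0 -1;-16 -33 0 0 0 0 -1;-16 -33 0 0 0 0 -1;-16 -33 0 0 0 0 -1;-16 -33 0 0 0 0 -1;-16 -33 0 0 0 0 -1;0 0 0 0 0 0 -1")

```text
clock: 10.42
tcp_pos: [0.6093, -0.3213, 0.2848]
tcp_rot: [-0.192, -3.124, -0.007]
force: [-2.4, 1.9, -2.8]
finger_gap: 0.0
```

Run:
```python
from h import *
w=camera("wrist");m=camera_model("wrist");save(w,"w3.png")
h=cv2.cvtColor(w,cv2.COLOR_RGB2HSV).astype(int);H,S,V=h[...,0],h[...,1],h[...,2]
for n,M,c in(("blue",(H>100)&(H<130)&(S>130)&(V>90),(.521,-.288)),("green",(H>50)&(H<85)&(S>120)&(V>60),(.4505,-.286)),("yellow",(H>20)&(H<32)&(S>100)&(V>100),(.522,-.228)),("white",(S<40)&(V>180),(.452,-.226))):
    q=proj(m,(*c,.073)).astype(int);W=np.zeros_like(M);W[max(q[1]-40,0):q[1]+40,max(q[0]-40,0):q[0]+40]=1;ys,xs=np.nonzero(M&W)
    if len(xs): r=cv2.minAreaRect(np.c_[xs,ys].astype(np.float32));print(n,q,len(xs),np.round(r[0]),np.round(r[1]),np.round(atz(m,r[0],.073),4))
to((.521,-.288,.2),(.4505,-.286,.2))
```

```text
blue [347  71] 1350 [354.  68.] [38. 36.] [ 0.5193 -0.2831  0.073 ]
yellow [425  62] 1447 [430.  60.] [39. 41.] [ 0.5208 -0.2241  0.073 ]
t 10.47 p [ 0.609  -0.3193  0.2849] x [-0.992  0.122  0.012] y [0.122 0.993 0.005] z [-0.012  0.006 -1.   ] F [-0.1  0.3 -1.6] gap -0.0
(0.521, -0.288, 0.2) -> [90.1 20.  86.2]
(0.4505, -0.286, 0.2) -> [160.3  13.4  87. ]
```

View pics/w3.png

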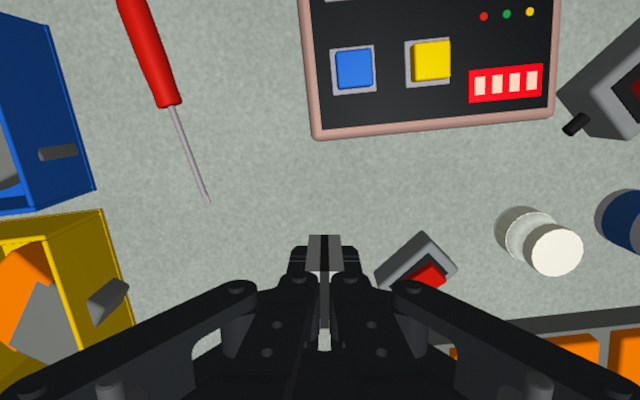

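The wrist view shows the blue key at (354,68) and yellow at (430,60). The blue position agrees with the top view to within 5 mm, so I'll use (0.520,-0.286).

Emit:
arm_command(steps="30 8 0 0 0 0 -1;30 7 0 0 0 0 -1;28 7 0 0 0 0 -1;0 0 30 0 0 0 -1;0 0 30 0 0 0 -1;0 0 30 0 0 0 -1;0 0 10 0 0 0 -1;0 0 0 0 0 0 -1;0 0 0 0 0 0 -1")

```text
clock: 11.22
tcp_pos: [0.5189, -0.2887, 0.1774]
tcp_rot: [-0.198, -3.122, -0.007]
force: [-0.4, 0.1, 1.4]
finger_gap: 0.003
```

```bash
python3 -c "
from h import *
to((.520,-.286,.1386))"
```

```text
t 11.22 p [ 0.5189 -0.2887  0.1774] x [-0.992  0.127  0.014] y [0.127 0.992 0.003] z [-0.013  0.005 -1.   ] F [-0.4  0.1  1.4] gap 0.0
(0.52, -0.286, 0.1386) -> [-1.3  2.7 38.8]
```

Emit:
arm_command(steps="-1 2 15 0 0.8 0 -1;-1 1 10 0 0 0 -1;0 0 4 0 0 0 -1;0 0 4 0 0 0 -1;0 0 4 0 0 0 -1;0 0 4 0 0 0 -1;0 0 3 0 0 0 -1")

```text
clock: 11.8
tcp_pos: [0.5233, -0.2865, 0.1381]
tcp_rot: [-0.194, -3.115, -0.001]
force: [-10.8, 10.5, 33.2]
finger_gap: -0.001
```

Force is 33 N with the tip at 0.0655, so the blue key is bottomed. I'll hold, lift and move over the green key.

Emit:
arm_command(steps="0 0 1 0 0 0 -1;0 0 0 0 0 0 -1;0 0 -15 0 0 0 -1;0 0 -30 0 0 0 -1;0 0 -10 0 0 0 -1;24 -2 0 0 0 0 -1;24 -2 0 0 0 0 -1;24 -3 0 0 0 0 -1;0 0 0 0 0 0 -1;0 0 0 0 0 0 -1")

```text
clock: 12.63
tcp_pos: [0.4515, -0.285, 0.197]
tcp_rot: [-0.194, -3.123, 0.002]
force: [0.2, -0.4, 0.1]
finger_gap: -0.001
```

```bash
python3 -c "
from h import *
to((.450,-.284,.1386))
for c in ('scene',):
  im=camera(c);save(cv2.resize(im[110:230,220:380],(800,600),interpolation=3),'s2.png')"
```

```text
t 12.63 p [ 0.4515 -0.285   0.197 ] x [-0.992  0.123  0.012] y [ 0.123  0.992 -0.002] z [-0.012 -0.001 -1.   ] F [ 0.2 -0.4  0.1] gap -0.0
(0.45, -0.284, 0.1386) -> [ 0.9  1.  58.4]
```

View pics/s2.png

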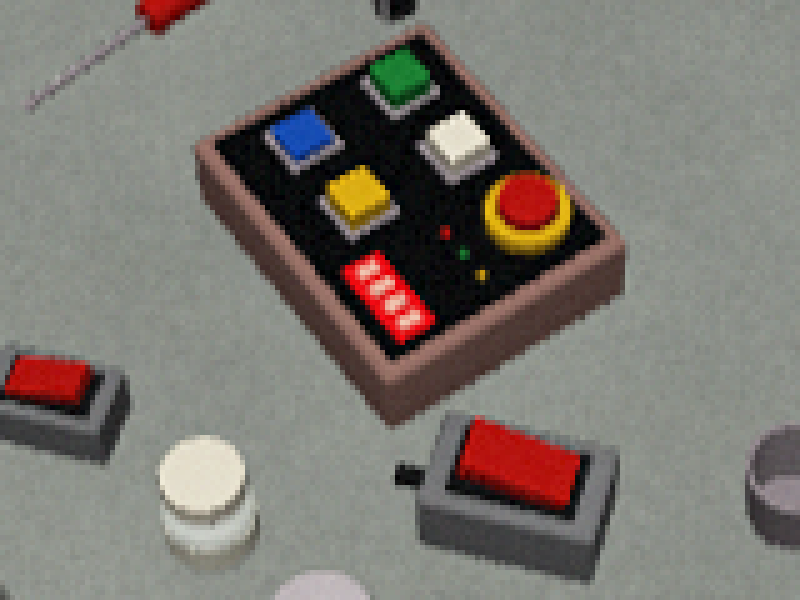

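The blue key sits visibly lower than the others, at crop (303,135). The rocker is tipped to on, and green, white and yellow are still out. Now green.

Emit:
arm_command(steps="1 1 20 0 0.7 0 -1;0 0 20 0 0 0 -1;0 0 8 0 0 0 -1;0 0 4 0 0 0 -1;0 0 4 0 0 0 -1;0 0 4 0 0 0 -1;0 0 4 0 0 0 -1;0 0 3 0 0 0 -1")

```text
clock: 13.35
tcp_pos: [0.4542, -0.285, 0.1384]
tcp_rot: [-0.186, -3.117, 0.01]
force: [-7.1, 6.1, 17.2]
finger_gap: 0.0
```

Emit:
arm_command(steps="0 0 4 0 0 0 -1;0 0 2 0 0 0 -1;0 0 0 0 0 0 -1")

```text
clock: 13.6
tcp_pos: [0.455, -0.285, 0.14]
tcp_rot: [-0.183, -3.122, 0.014]
force: [-0.1, -0.6, -0.5]
finger_gap: -0.005
```

Emit:
arm_command(steps="0 0 -15 0 0 0 -1;0 0 -30 0 0 0 -1;0 0 -35 0 0 0 -1;0 0 -35 0 0 0 -1;30 -25 0 0 0 0 -1;30 -25 0 0 0 0 -1;30 -25 0 0 0 0 -1;0 -30 0 0 0 0 -1;0 -30 0 0 0 0 -1;0 0 0 0 0 0 -1;0 0 0 0 0 0 -1")

```text
clock: 14.52
tcp_pos: [0.3519, -0.4141, 0.2678]
tcp_rot: [-0.176, -3.133, 0.027]
force: [-0.4, 0.4, -0.6]
finger_gap: -0.002
```

Run:
```python
from h import *
to()
s=camera("scene");t=camera("top")
save(np.vstack([np.hstack([cv2.resize(s[110:230,220:380],(400,300),interpolation=3),cv2.resize(s[220:340,330:490],(400,300),interpolation=3)]),cv2.resize(t[150:270,130:450],(800,300),interpolation=3)]),"fin.png")
def face(im,box):
    x0,y0,x1,y1=box;h=cv2.cvtColor(im,cv2.COLOR_RGB2HSV).astype(int)[y0:y1,x0:x1];M=(h[...,0]>100)&(h[...,0]<130)&(h[...,1]>130)&(h[...,2]>60);ys,xs=np.nonzero(M);return np.c_[xs+x0,ys+y0].astype(np.float32)
m=camera_model("top");p=face(t,(165,165,235,235));bp=cv2.boxPoints(cv2.minAreaRect(p));print(len(p),p.mean(0),atz(m,p.mean(0),.123),[np.round(atz(m,b,.123)[:2],3).tolist() for b in bp])
```

```text
t 14.52 p [ 0.3519 -0.4141  0.2678] x [-0.994  0.112  0.002] y [ 0.112  0.994 -0.017] z [-0.004 -0.017 -1.   ] F [-0.4  0.4 -0.6] gap -0.0
369 [179.77235 196.44444] [0.54881414 0.23801096 0.123     ] [[0.505, 0.254], [0.599, 0.244], [0.596, 0.219], [0.501, 0.23]]
```

View pics/fin.png

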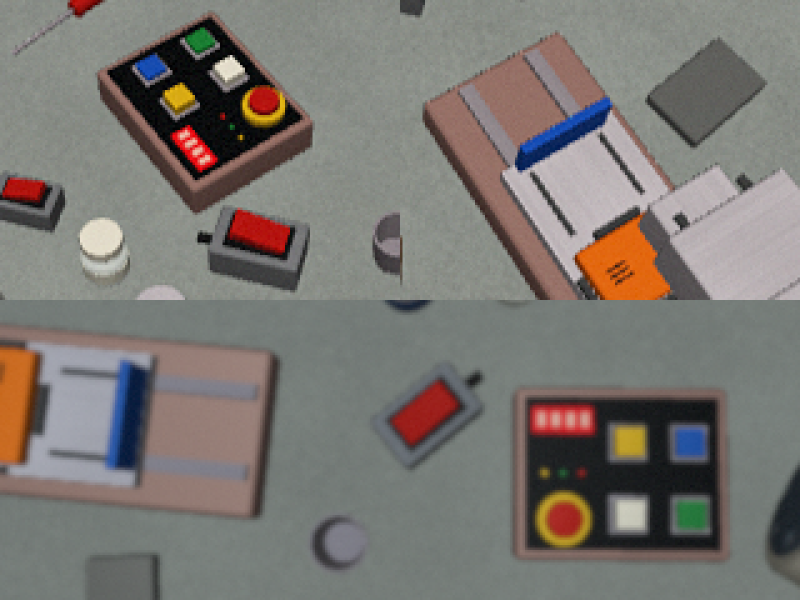

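Final checks agree. The plate moved 85 mm between the two top-view measurements, so the carriage is home. The blue and green keys are both low in their frames. Nothing else has moved and the tool is clear.

```bash
python3 -c "
from plant import *
print(arm.sign_off())"
```

```text
the job is handed in; nothing more can be done
None
```

I pushed the carriage home, switched on the large grey rocker, pressed the blue key and then the green key, and handed the job in at about 14.6 s. The sign-off gives no verdict, so these are my own checks:

| Step | Force at the end | What the pictures showed |
|---|---|---|
| Carriage | about 17 N | Plate moved 85 mm between the first and last top views; case still lying in its nest |
| Rocker | 32 N, fingertips 61 mm above the bench | Raised end tipped down |
| Blue key | 33 N, fingertips at 65.5 mm | Sits low in its frame |
| Green key | 17 N, fingertips at 66 mm | Sits low in its frame |

- **Left alone:** In the last picture the white and yellow keys and the stop button looked untouched. I could see no movement in the cup, the white-lidded container or the spare case. The screwdriver and the other ink container were mostly outside the final crops. The arm was clear of everything.
- **Disagreements:** The blue key's position differed by up to 6 mm between the cameras, so I aimed between them. During the short hold on the green key the force reading fell to about 0 as the arm rebounded 1.6 mm. The key has no return spring, and it still looked fully in afterwards.

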